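Rotate the soap stock under the vanity

TASK

Rotate the soap stock in the two-bay lane, using the empty steel dish as the parking spot on the way: pull the opened dispenser (blue nozzle) forward into the yellow front bay before the new orange-capped dispenser goes into the grey back bay behind it, and move the glass bottle, now in the front bay, to the cork coaster where the new dispenser now stands. Then, when the dish is free again, stand the turquoise funnel in it, mouth down as it is now. Set everything down upright in the middle of its place without dropping it, let go, and leave the brush head and the jar undisturbed.

Things in the scene. Friction and masses are not known exactly. Their poses are not given: they have to be found in the camera images.
- old_dispenser_center (a point): The opened soap dispenser: white round plastic body 52 mm across with a pale blue band and a BLUE press button with a short nozzle (within the body's width). 112 mm tall, about 0.22 kg; straight-sided up to 80 mm, then narrower. The point is on its axis, half-way up (56 mm over its underside); z is up. It starts in the lane's back bay.
- new_dispenser_center (a point): The new soap dispenser: same white body (52 mm across, straight up to 80 mm, 112 mm tall, about 0.22 kg) with a round ORANGE cap 42 mm across on top. The point is on its axis, half-way up (56 mm over its underside); z is up. It starts on the cork coaster.
- bottle_center (a point): Clear glass bottle with a paper label and a BLACK twist cap: body 52 mm across, 118 mm tall, about 0.3 kg; the straight body reaches at least to half height, above it a shoulder and a narrower neck. The point is on its axis, half-way up (59 mm over its underside); z is up. It starts in the lane's front bay.
- funnel_center (a point): Turquoise plastic funnel standing mouth down: mouth 68 mm across, cone up to 32 mm, then an upright round spout 18 mm across up to 100 mm, about 0.06 kg. The point is on its axis, half-way up (50 mm over the rim it stands on); z is up. Grip the spout, best 15 to 35 mm above this point. It starts on the bare shelf.
- lane_front: Front bay of the lane, fixed: YELLOW floor and yellow front edge, 105 mm (along the lane) by 94 mm, nearest the robot. Origin: centre of its underside, on the shelf; x points along the lane to the back bay, z up. Floor 6 mm above the origin; side and front edges 14 mm high, 4 mm thick, a 10 mm high strip towards the back bay.
- lane_back: Back bay of the lane, fixed, joined straight behind the front bay (its centre 105 mm further along the lane): GREY floor, same size, floor 6 mm above the origin, edges 14 mm high. Origin: centre of its underside; x points along the lane away from the front bay, z up.
- coaster: Round cork coaster, fixed, 90 mm across, 6 mm thick (things stand 6 mm above its origin). Origin: centre of its underside, on the shelf.
- dish: Round stainless steel dish, fixed, empty at the start: 124 mm across the rim, flat inner floor about 102 mm across, rim 18 mm high. Origin: centre of its underside; its inner floor is 4 mm above it.
- brush_head: Bystander: white bristle toilet brush head standing on the shelf behind the coaster, 78 mm across, 90 mm tall. Origin: centre of its underside. Leave it alone.
- jar: Bystander: green glass jar with a metal lid, 56 mm across, 70 mm tall, standing on the shelf behind the lane. Origin: centre of its underside. Leave it alone.
There are look-alikes about, which are no part of the job. Leave any green look-alike of the part that bears bottle_center alone.

How it is judged (in metres and radians):
On the way, in this order (a step that is already met when the one before it is completed fails the run):
1. one of the two dispensers or the bottle stands parked in the steel dish, upright and let go (((horizontal distance between old_dispenser_center and dish below 0.027 m and height (world z) of old_dispenser_center below 0.07 m and angle between old_dispenser_center's own z axis and vertical below 0.15 rad and contact force between old_dispenser and the fingers below 0.1 N) or (horizontal distance between new_dispenser_center and dish below 0.027 m and height (world z) of new_dispenser_center below 0.07 m and angle between new_dispenser_center's own z axis and vertical below 0.15 rad and contact force between new_dispenser and the fingers below 0.1 N) or (horizontal distance between bottle_center and dish below 0.027 m and height (world z) of bottle_center below 0.07 m and angle between bottle_center's own z axis and vertical below 0.15 rad and contact force between bottle and the fingers below 0.1 N))), for 0.2 s.
2. the opened dispenser stands let go in the front bay while the new one is not yet in the back bay (horizontal distance between old_dispenser_center and lane_front below 0.015 m and height (world z) of old_dispenser_center below 0.067 m and angle between old_dispenser_center's own z axis and vertical below 0.15 rad and contact force between old_dispenser and the fingers below 0.1 N and horizontal distance between new_dispenser_center and lane_back above 0.06 m), for 0.2 s.
At the end, for the whole second after the job is handed in: Opened dispenser in the front bay, new one in the back bay, bottle on the coaster (axes within 15 mm of the centre), funnel mouth down in the dish (within 16 mm of its centre); all upright within 0.15 rad, down on their floors, released and at rest (horizontal distance between old_dispenser_center and lane_front below 0.015 m and height (world z) of each of old_dispenser_center, new_dispenser_center below 0.067 m and angle between each of old_dispenser_center, new_dispenser_center, bottle_center, funnel_center's own z axis and vertical below 0.15 rad and contact force between each of old_dispenser, new_dispenser, bottle, funnel and the fingers below 0.1 N and horizontal distance between new_dispenser_center and lane_back below 0.015 m and horizontal distance between bottle_center and coaster below 0.015 m and height (world z) of bottle_center below 0.07 m and horizontal distance between funnel_center and dish below 0.016 m and height (world z) of funnel_center below 0.059 m and linear speed of each of old_dispenser, new_dispenser, bottle, funnel below 0.02 m/s and angular speed of each of old_dispenser, new_dispenser, bottle, funnel below 0.2 rad/s); the robot touches nothing.
It fails at once if the brush head or the jar is moved more than 20 mm or tipped over (distance of any of brush_head, jar from where it was at the start of the episode above 0.02 m or angle between any of brush_head, jar's own z axis and vertical above 0.5 rad).
It fails at once if one of the things is dropped (faster than 0.7 m/s out of the fingers, a fall of 25 mm) ((contact force between old_dispenser and the fingers below 0.05 N and linear speed of old_dispenser above 0.7 m/s) or (contact force between new_dispenser and the fingers below 0.05 N and linear speed of new_dispenser above 0.7 m/s) or (contact force between bottle and the fingers below 0.05 N and linear speed of bottle above 0.7 m/s) or (contact force between funnel and the fingers below 0.05 N and linear speed of funnel above 0.7 m/s)).
It fails at once if one of the things is tipped over (0.8 rad) (angle between any of old_dispenser_center, new_dispenser_center, bottle_center, funnel_center's own z axis and vertical above 0.8 rad).
It also fails if it takes over 136 s, if anything falls off the work surface, if the arm or the gripper's body presses on something with over 40 N, if the wrist force passes 120 N, or if a joint passes its speed limit or range.

ROBOT

A 6-joint arm with a two-finger parallel gripper is mounted at the origin on the work surface. World frame = base frame: x ahead of the robot, y to its left, z up, the work surface at z = 0. Lengths are in m, angles in degrees, forces in N, time in s.
With the tool pointing down it reaches from about 0.35 to 0.95 m from the base axis. Payload 17.4 kg.
Tool frame: the origin (TCP) lies at the very end of the fingers, on their centre line; the grasp point (between the pads) lies 19 mm behind it; x points along the fingers, y is the direction in which the jaws open and shut, and the axes are right-handed (so a half turn about x gives the same grasp; the last joint's range is limited). The gripper opens to 93 mm and grips with 3 to 60 N. Pads are 15 mm wide; open, the fingers measure 128 mm over their backs; the gripper's body (75 mm by 188 mm) begins 65 mm behind the grasp point.
Start: joints at [66.532, 6.646, 82.598, -0, 90.757, -2.166], TCP at [0.245, 0.629, 0.189] pointing down, gripper open.
Joint ranges: [-162.19, 162.19], [-47.58, 125.68], [4.15, 143.07], [-65.23, 245.23], [0.69, 171.88], [-170.13, 170.13]. Speed limits (degrees/s): [108.29, 108.29, 127.2, 180, 180, 180].

INTERFACE

Orientations are given as a 3x3 rotation matrix whose columns are the frame's x, y, z axes.
In Python, from cell import manip, grab_frame, calibration, job gives the robot as it stands.
- The arm moves only by the tool move_arm, never from a script. Its argument "motion" is a list of rows, each an object of numbers: "ax", "ay", "az": the turn, a rotation vector about the tool's x, y, z in degrees; "x", "y", "z": the shift along the tool's x, y, z in mm; "claw": the opening, from 0 (shut) to 1 (fully open). A call has exactly 5 rows; each row is the pose to reach, as a shift and turn from the pose commanded when the call began, along the tool's axes at that moment; what a row does not reach only later rows make up. A row lasts 1/10 s, in which the tool goes at most 50 mm and 8.59 degrees, less where a joint would pass 70% of its speed; a pose out of reach is approached as far as the arm can. A call with a gripper value outside its range is refused whole. The fingers move at their own pace and stop on an object; "grip_force" is the grip in N (left out, the last holds). Time passes only in rows, so rows that repeat a pose let the fingers close, or fill a call up. It gives the time, the measured TCP pose, the force and the opening at its end, in the units of the state.
- manip.get_state(): the state, without advancing time (a new reading comes with each control period).
- grab_frame(name): name is "scene" or "side" or "wrist"; returns (picture, depth): 480x640x3 uint8, red, green, blue; 480x640 float32, m along the optical axis (not along the pixel's ray), 0 where there is no reading.
- calibration(name): a dict with "fx", "fy", "cx", "cy" (pixels), "rvec" (rotation vector, rad) and "tvec" (3), from world to camera coordinates, as OpenCV has them; the wrist camera has in their place "tool_from_camera" (4x4, takes a point from camera to tool coordinates, whose origin is the TCP and whose axes are the tool frame's). Camera axes: x right, y down, z forward; pixel columns grow to the right and rows downward; lengths in m; the calibration is good to about 2 mm. A picture is of the moment at which its call begins: read the wrist's pose just before it. calibration takes no time and is no camera call.
- job.finish_job(): hands the job in, once; it reports no verdict.
The state is a dict: "time": time; "joint_positions": joint angles; "qvel": joint speeds; "joint_efforts": joint torques, N m; "tool_pos": TCP position; "tcp_rot": TCP orientation; "contact_force": force on the tool from outside, world axes, zero at the start; "wrist_torque": the same for the moment, N m; "gripper_width": finger opening in m.
Only numpy, scipy, OpenCV 4.12 (cv2) and the standard library are available. Lean on these libraries where they do the work, as an engineer would, in place of code of your own. Each camera call takes 0.05 s, during which the arm holds its last target. There are 200 camera calls.

## Working session

There is one attempt and no reset: what is moved stays moved. The work goes in short steps, Python scripts to look and compute and a tool call to move; the robot and the scene stay as the last step left them, time stands still between calls to the robot, and variables do not carry over. Pictures are saved under pics/ and viewed, about 12 in all and at most 16, crops included, and the job is handed in when it is done.

Besides the shell and the picture viewer there is one more tool, called after ">>>" by a JSON object that holds its "fn" and its "kwargs". move_arm: Moves the arm, as the interface text tells. Its arguments: {"type":"object","properties":{"motion":{"type":"array","items":{"type":"object","properties":{"ax":{"type":"number"},"ay":{"type":"number"},"az":{"type":"number"},"x":{"type":"number"},"y":{"type":"number"},"z":{"type":"number"},"claw":{"type":"number"}}}},"grip_force":{"type":"number"}},"required":["motion"]}

```bash
mkdir -p pics; ls; python3 - <<'E'
from cell import manip, grab_frame, calibration, job
import cv2,numpy as np
s=manip.get_state();print(s['time'],s['tool_pos'],s['tcp_rot'],s['gripper_width'])
for n in ("scene","side"):
    p,d=grab_frame(n);np.savez(f'pics/{n}0.npz',p=p,d=d)
    cv2.imwrite(f'pics/{n}0.png',p[:,:,::-1]);c=calibration(n);print(n,c)
E
```

```text
pics
0.0 [0.24514973 0.62864997 0.18838432] [[-4.71635203e-04  3.63330416e-01  9.31660231e-01]
 [-1.07568159e-03  9.31659612e-01 -3.63330719e-01]
 [-9.99999310e-01 -1.17352932e-03 -4.85756310e-05]] 0.0927691885903053
scene {'fx': 463.7018029134197, 'fy': 463.7018029134197, 'cx': 324.4526473878094, 'cy': 242.01758788874733, 'rvec': array([ 2.08086167,  0.92342646, -0.46319028]), 'tvec': array([-0.3971688 , -0.22162656,  1.23924275])}
side {'fx': 590.1305746486704, 'fy': 590.1305746486704, 'cx': 320.91092276744945, 'cy': 240.72264599037817, 'rvec': array([ 2.20032437, -0.22076355,  0.08992408]), 'tvec': array([-0.54669958,  0.13688053,  1.00928134])}
```

View pics/scene0.png

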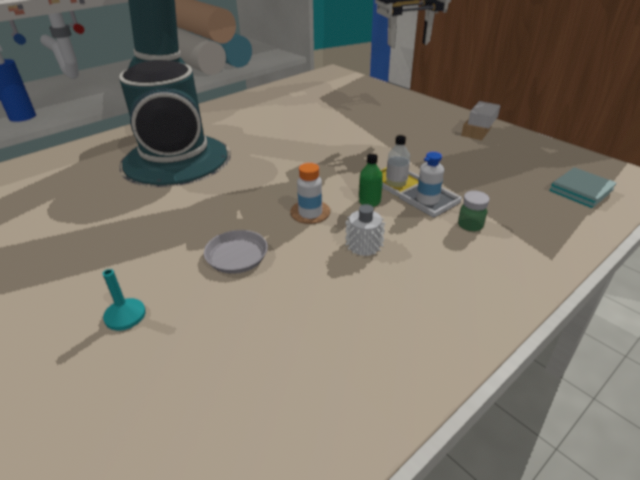

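View pics/side0.png

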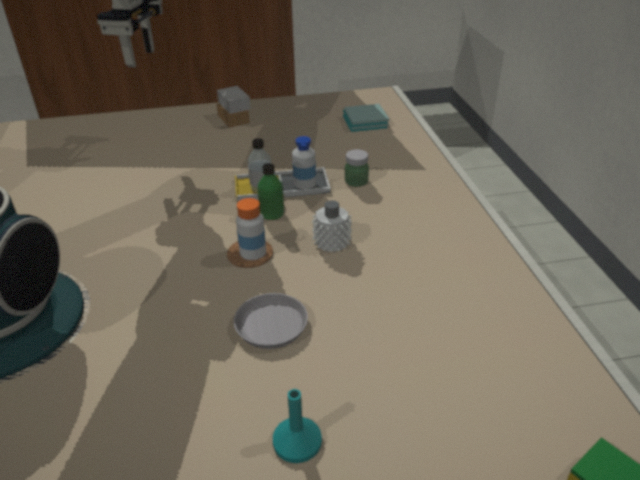

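The scene camera shows: funnel (125,312), dish (236,251), new dispenser on coaster (310,195), green look-alike (371,183), bottle (398,163), opened dispenser (431,182), brush (365,232), jar (473,210). The side camera agrees. Next I'll fuse the depth into a top-down map.

```bash
cat > h.py <<'E'
import numpy as np,cv2
from scipy.optimize import least_squares
from cell import manip, grab_frame, calibration, job
def cloud(p,d,n,st=None):
    c=calibration(n);v,u=np.nonzero(d>0);z=d[v,u]
    P=np.c_[(u-c['cx'])*z/c['fx'],(v-c['cy'])*z/c['fy'],z]
    if n=='wrist':
        T=np.array(c['tool_from_camera']);P=P@T[:3,:3].T+T[:3,3]
        W=P@np.array(st['tcp_rot']).T+np.array(st['tool_pos'])
    else:
        R=cv2.Rodrigues(np.array(c['rvec']))[0];W=(P-c['tvec'])@R
    return W,p[v,u].astype(int)
def circ(X,r):
    f=lambda q:np.hypot(X[:,0]-q[0],X[:,1]-q[1])-r
    s=least_squares(f,np.median(X,0)[:2],loss='soft_l1',f_scale=.002)
    return s.x.round(4),np.sqrt(np.mean(s.fun**2)).round(4)
E
python3 - <<'E'
from h import *
Ws=[];Cs=[]
for n in ("scene","side"):
    z=np.load(f'pics/{n}0.npz');W,C=cloud(z['p'],z['d'],n);Ws.append(W);Cs.append(C)
    m=(abs(W[:,2])<.004)&(W[:,0]>.3)&(W[:,0]<.9)&(abs(W[:,1])<.7);print(n,m.sum(),np.median(W[m,2]))
W=np.vstack(Ws);C=np.vstack(Cs);S=np.r_[np.zeros(len(Ws[0])),np.ones(len(Ws[1]))]
m=(W[:,0]>.2)&(W[:,0]<1.1)&(abs(W[:,1])<.75)&(W[:,2]<.14)&(W[:,2]>-.01)
W,C,S=W[m],C[m],S[m]
np.savez('pics/c0.npz',W=W,C=C,S=S)
o=np.argsort(W[:,2]);im=np.zeros((600,800,3),np.uint8)
# cols: y from .75 to -.75 ->, rows: x 1.1 ->0.2 at 533px/m
c=((.75-W[:,1])*533).astype(int);r=((1.1-W[:,0])*533).astype(int)
for i in o: cv2.circle(im,(int(c[i]),int(r[i])),1,tuple(int(k) for k in C[i][::-1]),-1)
for k in range(0,15,1): cv2.line(im,(int((.75-(k*.1-.7))*533),0),(int((.75-(k*.1-.7))*533),479),(0,0,255) if k==7 else (60,60,60),1)
for k in range(3,11): cv2.line(im,(0,int((1.1-k*.1)*533)),(799,int((1.1-k*.1)*533)),(60,60,60),1)
cv2.imwrite('pics/top0.png',im[:480])
E
```

```text
scene 124464 0.0007230593000350049
side 109972 -0.0005113267121260366
```

View pics/top0.png

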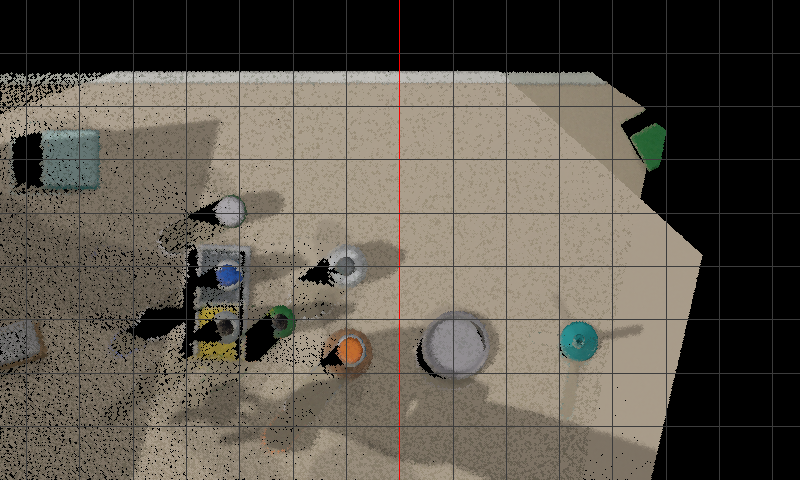

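Top map: bottle (col 225, row 327), old dispenser (228,274), green look-alike (280,321), coaster and new dispenser (350,351), dish (457,344), funnel (578,341). Now precise fits.

```bash
python3 - <<'E'
from h import *
z=np.load('pics/c0.npz');W,C,S=z['W'],z['C'],z['S']
rough=dict(bottle=(.487,.328,.026,.02,.055),old=(.585,.32,.026,.022,.08),new=(.441,.093,.026,.012,.08),green=(.498,.225,.026,.01,.055),
 funnel=(.46,-.335,.009,.045,.097),funnelrim=(.46,-.335,.034,.0,.004),brush=(.602,.1,.039,.02,.08),jar=(.704,.318,.028,.01,.055))
for k,(x,y,r,a,b) in rough.items():
    d=np.hypot(W[:,0]-x,W[:,1]-y)
    for s in (0,1,2):
        m=(d<r+.012)&(W[:,2]>a)&(W[:,2]<b)&((S==s)|(s==2))
        if k=='funnelrim': m&=(C[:,2]>C[:,0]+40)
        if m.sum()>20: print(k,s,m.sum(),*circ(W[m],r))
    m=(d<r+.012);print('   top',W[m,2].max().round(3),np.percentile(W[m,2],99.5).round(3))
# caps
for k,(x,y,lo) in dict(bottle=(.487,.328,.118),old=(.585,.32,.112),new=(.441,.093,.112),green=(.498,.225,.105)).items():
    m=(np.hypot(W[:,0]-x,W[:,1]-y)<.04)&(W[:,2]>lo);print('cap',k,m.sum(),W[m].mean(0).round(4))
# dish: floor + rim
m=(np.hypot(W[:,0]-.455,W[:,1]+.105)<.075)&(W[:,2]>.012)&(W[:,2]<.025);
for s in (0,1): print('dish rim',s,*circ(W[m&(S==s)],.0605),*cv2.minEnclosingCircle(W[m&(S==s),:2].astype(np.float32)))
# coaster
m=(np.hypot(W[:,0]-.441,W[:,1]-.093)<.07)&(W[:,2]<.012)&(C[:,0]-C[:,2]>50);print('coast',m.sum(),cv2.minEnclosingCircle(W[m,:2].astype(np.float32)))
# lane
R=(abs(W[:,1]-.34)<.09)&(W[:,0]>.38)&(W[:,0]<.68)&(W[:,2]<.02)
y=R&(C[:,0]>C[:,2]+70)&(C[:,1]>C[:,2]+50);print('yellow',y.sum(),cv2.minAreaRect(W[y,:2].astype(np.float32)),np.percentile(W[y],[1,99],axis=0))
e=R&(W[:,2]>.010);print('edge',e.sum(),cv2.minAreaRect(W[e,:2].astype(np.float32)),np.percentile(W[e],[1,99],axis=0))
c=calibration('wrist');print(c)
E
```

```text
bottle 0 285 [0.5141 0.2949] 0.0088
bottle 1 146 [0.4523 0.2936] 0.0042
bottle 2 431 [0.4855 0.3302] 0.0017
   top 0.127 0.126
old 0 541 [0.6091 0.2876] 0.0086
old 1 538 [0.5815 0.327 ] 0.002
old 2 1079 [0.5828 0.3261] 0.0019
   top 0.121 0.12
new 0 641 [0.4776 0.0659] 0.0084
new 1 798 [0.44   0.0958] 0.0015
new 2 1439 [0.4413 0.0952] 0.0016
   top 0.121 0.12
green 0 391 [0.5267 0.1928] 0.0084
green 1 448 [0.4937 0.2281] 0.0016
green 2 839 [0.4952 0.2273] 0.0018
   top 0.121 0.119
funnel 0 312 [ 0.4593 -0.3358] 0.0009
funnel 1 348 [ 0.4577 -0.3347] 0.0008
funnel 2 660 [ 0.4588 -0.3352] 0.0011
   top 0.103 0.102
   top 0.103 0.101
brush 0 1127 [0.5938 0.1095] 0.0085
brush 1 1117 [0.6003 0.1132] 0.0086
brush 2 2244 [0.5971 0.1123] 0.009
   top 0.094 0.092
jar 0 527 [0.7032 0.3216] 0.0022
jar 1 434 [0.7018 0.3228] 0.0027
jar 2 961 [0.7028 0.322 ] 0.0025
   top 0.074 0.072
cap bottle 133 [0.4859 0.3272 0.123 ]
cap old 282 [0.5834 0.3195 0.1169]
cap new 477 [0.4425 0.0913 0.1172]
cap green 230 [0.4964 0.2225 0.1142]
dish rim 0 [ 0.4542 -0.106 ] 0.0023 (0.4522061347961426, -0.1067167222499
[... 341 characters left out ...]
 0.00267489]
 [0.52029671 0.3761998  0.01469647]]
edge 949 ((0.5527760982513428, 0.3340175151824951), (0.1018255278468132, 0.25693103671073914), 86.77379608154297) [[0.42539326 0.2827937  0.01008864]
 [0.67634323 0.38448333 0.01976971]]
{'fx': 418.6893333192233, 'fy': 418.6893333192233, 'cx': 315.71147781458455, 'cy': 239.3016826063972, 'tool_from_camera': array([[-5.44436865e-04, -2.92787133e-01,  9.56177493e-01,
        -1.94978762e-01],
       [ 9.99999036e-01,  1.06202952e-03,  8.94588007e-04,
         9.09453636e-05],
       [-1.27741258e-03,  9.56177058e-01,  2.92786272e-01,
        -8.05895177e-02],
       [ 0.00000000e+00,  0.00000000e+00,  0.00000000e+00,
         1.00000000e+00]])}
```

>>> {"fn": "move_arm", "kwargs": {"motion": [{"x":-30,"ax":8},{"x":-60,"y":-40,"ax":16},{"x":-90,"y":-80,"ax":21.3},{"x":-110,"y":-120,"z":20,"ax":21.3},{"x":-110,"y":-160,"z":50,"ax":21.3}]}}

```text
invalid input at $.motion[0]: expected keys ax, ay, az, x, y, z, claw
```

>>> {"fn": "move_arm", "kwargs": {"motion": [{"ax":-21.3,"ay":0,"az":0,"x":-142,"y":-216,"z":272,"claw":1},{"ax":-21.3,"ay":0,"az":0,"x":-142,"y":-216,"z":272,"claw":1},{"ax":-21.3,"ay":0,"az":0,"x":-142,"y":-216,"z":272,"claw":1},{"ax":-21.3,"ay":0,"az":0,"x":-142,"y":-216,"z":272,"claw":1},{"ax":-21.3,"ay":0,"az":0,"x":-142,"y":-216,"z":272,"claw":1}]}}

```text
time: 0.6
tool_pos: [0.3622, 0.4272, 0.2842]
tcp_rot: [[-0.0, -0.0, 1.0], [-0.0, 1.0, 0.0], [-1.0, -0.0, -0.0]]
contact_force: [1.1, 0.3, 0.0]
gripper_width: 0.0933
```

```bash
python3 -c "
from cell import manip
s=manip.get_state();print(s['time'],s['tool_pos'],s['tcp_rot'])"
```

```text
0.6 [0.36217829 0.42720731 0.28424913] [[-1.66172257e-04 -4.95446329e-04  9.99999863e-01]
 [-2.40628586e-04  9.99999848e-01  4.95406335e-04]
 [-9.99999957e-01 -2.40546230e-04 -1.66291451e-04]]
```

>>> {"fn": "move_arm", "kwargs": {"motion": [{"ax":0,"ay":0,"az":0,"x":-46,"y":-97,"z":38,"claw":1},{"ax":0,"ay":0,"az":0,"x":-46,"y":-97,"z":38,"claw":1},{"ax":0,"ay":0,"az":0,"x":-46,"y":-97,"z":38,"claw":1},{"ax":0,"ay":0,"az":0,"x":-46,"y":-97,"z":38,"claw":1},{"ax":0,"ay":0,"az":0,"x":-46,"y":-97,"z":38,"claw":1}]}}

```text
time: 1.1
tool_pos: [0.3996, 0.3324, 0.3289]
tcp_rot: [[-0.001, 0.0, 1.0], [-0.0, 1.0, -0.0], [-1.0, -0.0, -0.001]]
contact_force: [-0.2, -0.3, -0.9]
gripper_width: 0.0929
```

```bash
cat >> h.py <<'E'
def shot(n,tag):
    st=manip.get_state();p,d=grab_frame(n);cv2.imwrite(f'pics/{tag}.png',p[:,:,::-1]);W,C=cloud(p,d,n,st)
    print(st['time'],np.round(st['tool_pos'],4));np.savez(f'pics/{tag}.npz',W=W,C=C);return W,C
E
python3 -c "
from h import *
shot('wrist','w1')"
```

```text
1.1 [0.3996 0.3324 0.3289]
```

View pics/w1.png

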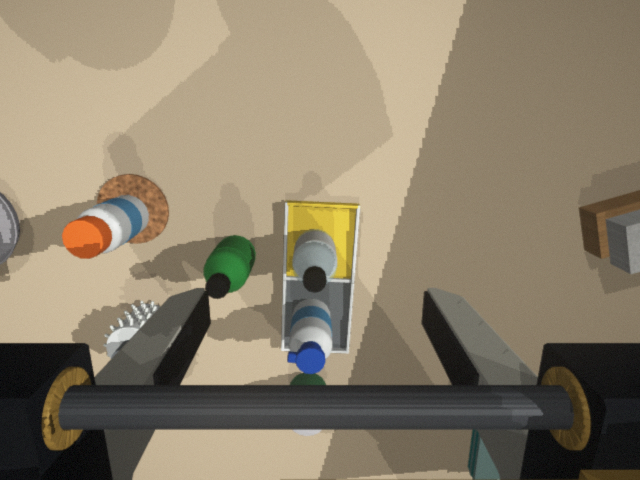

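The wrist view shows the lane: yellow bay (321,243), grey bay (317,315), bottle cap (315,279), blue button (311,357), coaster (133,207), orange cap (87,238), all clearly visible. Now I'll fit the lane.

```bash
python3 - <<'E'
from h import *
z=np.load('pics/w1.npz');W,C=z['W'],z['C']
sh=(W[:,2]<.004)&(W[:,2]>-.01)&(abs(W[:,1]-.25)<.25);print('shelf z',np.median(W[sh,2]),'n',len(W))
# known lane outline pixels -> rays on z=.014 ; corners outer
c=calibration('wrist');st=manip.get_state();T=np.array(c['tool_from_camera']);R=np.array(st['tcp_rot']);t=np.array(st['tool_pos'])
def ray(u,v,h):
    d=R@T[:3,:3]@np.array([(u-c['cx'])/c['fx'],(v-c['cy'])/c['fy'],1]);o=R@T[:3,3]+t
    return (o+d*(h-o[2])/d[2])[:2].round(4)
for q in [(285.5,201.5),(359,206),(349.5,352),(283,352)]: print(q,ray(*q,.014))
L=(abs(W[:,1]-.335)<.075)&(W[:,0]>.38)&(W[:,0]<.7)
y=L&(C[:,0]>C[:,2]+60)&(C[:,1]>C[:,2]+45)&(W[:,2]<.02);print('yellow',y.sum(),cv2.minAreaRect(W[y,:2].astype(np.float32)),np.median(W[y,2]))
e=L&(W[:,2]>.0095)&(W[:,2]<.018);print('edge',e.sum(),cv2.minAreaRect(W[e,:2].astype(np.float32)))
k=(np.hypot(W[:,0]-.441,W[:,1]-.096)<.07)&(W[:,2]<.011)&(C[:,0]-C[:,2]>60);print('coast',k.sum(),cv2.minEnclosingCircle(W[k,:2].astype(np.float32)))
for n,x,yy,a,b in [('bottle',.486,.33,.022,.055),('old',.583,.326,.022,.08),('new',.4413,.0952,.012,.08),('green',.495,.227,.01,.055)]:
    m=(np.hypot(W[:,0]-x,W[:,1]-yy)<.04)&(W[:,2]>a)&(W[:,2]<b);print(n,m.sum(),*circ(W[m],.026))
    m=(np.hypot(W[:,0]-x,W[:,1]-yy)<.045)&(W[:,2]>.111);print('  cap',m.sum(),W[m].mean(0).round(4) if m.any() else '',W[m].min(0),W[m].max(0))
m=L&(W[:,2]>.0)&(W[:,2]<.02);im=np.zeros((600,400,3),np.uint8)
for w,cc in zip(W[m],C[m]): cv2.circle(im,(int((.415-w[1])*2300),int((.7-w[0])*1800)),2,tuple(int(v) for v in cc[::-1]),-1)
E
```

```text
shelf z -0.00037979830871442966 n 305961
(285.5, 201.5) [0.4255 0.2951]
(359, 206) [0.431  0.3863]
(349.5, 352) [0.6377 0.3798]
(283, 352) [0.6379 0.2876]
yellow 3163 ((0.4788646697998047, 0.34009525179862976), (0.09112454205751419, 0.10111337900161743), 87.69733428955078) 0.00577056819041355
edge 1609 ((0.5611845850944519, 0.33409106731414795), (0.09410785883665085, 0.2656658887863159), 87.38346862792969)
coast 1969 ((0.4382016062736511, 0.09901540726423264), 0.04523501172661781)
bottle 302 [0.487  0.3306] 0.0002
  cap 481 [0.4851 0.3306 0.1223] [0.47459703 0.31893982 0.11108355] [0.49911137 0.34219586 0.12579855]
old 839 [0.5854 0.3258] 0.0004
  cap 777 [0.5827 0.3234 0.1171] [0.56735459 0.30038004 0.11105629] [0.60119904 0.34175167 0.11985892]
new 1202 [0.4442 0.0945] 0.0004
  cap 1353 [0.4429 0.0965 0.1172] [0.4231433  0.07443106 0.11101441] [0.4638089  0.11609399 0.11971989]
green 480 [0.4576 0.2513] 0.0079
  cap 428 [0.4959 0.228  0.1171] [0.48520858 0.21535451 0.11107015] [0.50920167 0.23918557 0.11994341]
```

Fits agree between cameras to about 2 mm. Plan: new→dish, bottle→coaster, old→front, new→back, funnel→dish. Lane yaw is about -2.2°, front bay centre (.4805,.339), back bay centre (.5855,.335).

>>> {"fn": "move_arm", "kwargs": {"motion": [{"ax":0,"ay":0,"az":0,"x":110,"y":-237,"z":44,"claw":1},{"ax":0,"ay":0,"az":0,"x":110,"y":-237,"z":44,"claw":1},{"ax":0,"ay":0,"az":0,"x":110,"y":-237,"z":44,"claw":1},{"ax":0,"ay":0,"az":0,"x":110,"y":-237,"z":44,"claw":1},{"ax":0,"ay":0,"az":0,"x":110,"y":-237,"z":44,"claw":1}]}}

```text
time: 1.65
tool_pos: [0.4409, 0.1079, 0.2242]
tcp_rot: [[-0.001, -0.002, 1.0], [-0.0, 1.0, 0.002], [-1.0, -0.0, -0.001]]
contact_force: [0.5, 0.3, -0.1]
gripper_width: 0.0931
```

>>> {"fn": "move_arm", "kwargs": {"motion": [{"ax":0,"ay":0,"az":0,"x":30,"y":-13,"z":3,"claw":1},{"ax":0,"ay":0,"az":0,"x":75,"y":-13,"z":3,"claw":1},{"ax":0,"ay":0,"az":0,"x":120,"y":-13,"z":3,"claw":1},{"ax":0,"ay":0,"az":0,"x":160,"y":-13,"z":3,"claw":1},{"ax":0,"ay":0,"az":0,"x":179,"y":-13,"z":3,"claw":1}]}}

```text
time: 2.15
tool_pos: [0.442, 0.0962, 0.0422]
tcp_rot: [[-0.005, -0.002, 1.0], [-0.001, 1.0, 0.002], [-1.0, -0.001, -0.005]]
contact_force: [0.8, -0.7, -0.6]
gripper_width: 0.0932
```

```bash
python3 -c "
from h import *
shot('wrist','w2')"
```

```text
2.15 [0.442  0.0962 0.0422]
```

View pics/w2.png

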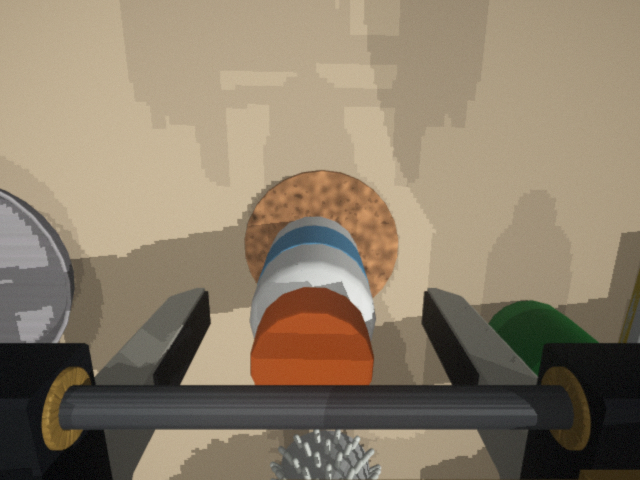

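The dispenser (orange cap at 311,335) sits centred between the fingers (208 and 424). Closing.

>>> {"fn": "move_arm", "kwargs": {"motion": [{"ax":0,"ay":0,"az":0,"x":0,"y":0,"z":0,"claw":0.3},{"ax":0,"ay":0,"az":0,"x":0,"y":0,"z":0,"claw":0.3},{"ax":0,"ay":0,"az":0,"x":0,"y":0,"z":0,"claw":0.3},{"ax":0,"ay":0,"az":0,"x":0,"y":0,"z":0,"claw":0.3},{"ax":0,"ay":0,"az":0,"x":0,"y":0,"z":0,"claw":0.3}], "grip_force": 20}}

```text
time: 2.7
tool_pos: [0.4446, 0.0954, 0.0476]
tcp_rot: [[0.001, 0.0, 1.0], [0.0, 1.0, -0.0], [-1.0, 0.0, 0.001]]
contact_force: [-0.4, -1.3, 0.8]
gripper_width: 0.0576
```

>>> {"fn": "move_arm", "kwargs": {"motion": [{"ax":0,"ay":0,"az":0,"x":0,"y":0,"z":0,"claw":0.3},{"ax":0,"ay":0,"az":0,"x":0,"y":0,"z":0,"claw":0.3},{"ax":0,"ay":0,"az":0,"x":0,"y":0,"z":0,"claw":0.3},{"ax":0,"ay":0,"az":0,"x":-15,"y":0,"z":0,"claw":0.3},{"ax":0,"ay":0,"az":0,"x":-40,"y":0,"z":0,"claw":0.3}]}}

```text
time: 3.2
tool_pos: [0.4432, 0.0952, 0.0866]
tcp_rot: [[-0.003, 0.0, 1.0], [-0.0, 1.0, -0.0], [-1.0, -0.0, -0.003]]
contact_force: [0.1, 0.1, -2.2]
gripper_width: 0.051
```

>>> {"fn": "move_arm", "kwargs": {"motion": [{"ax":0,"ay":0,"az":0,"x":-15,"y":-25,"z":2,"claw":0.3},{"ax":0,"ay":0,"az":0,"x":-15,"y":-70,"z":4,"claw":0.3},{"ax":0,"ay":0,"az":0,"x":-15,"y":-120,"z":6,"claw":0.3},{"ax":0,"ay":0,"az":0,"x":-15,"y":-170,"z":7,"claw":0.3},{"ax":0,"ay":0,"az":0,"x":-15,"y":-201,"z":8,"claw":0.3}]}}

```text
time: 3.7
tool_pos: [0.4518, -0.1084, 0.1029]
tcp_rot: [[0.0, 0.001, 1.0], [-0.0, 1.0, -0.001], [-1.0, -0.0, 0.0]]
contact_force: [0.4, 0.7, -2.0]
gripper_width: 0.0509
```

```bash
python3 -c "
from h import *
W,C=shot('wrist','w3')
m=(np.hypot(W[:,0]-.452,W[:,1]+.1055)<.075)&(W[:,2]>.012)&(W[:,2]<.025)
print(m.sum(),*circ(W[m],.0605))
m=(np.hypot(W[:,0]-.4525,W[:,1]+.1055)<.04)&(W[:,2]>.05)&(W[:,2]<.115);print(m.sum(),*circ(W[m],.026))
s=manip.get_state();print(s['tool_pos'])
"
```

```text
3.7 [ 0.4518 -0.1084  0.1029]
3069 [ 0.455  -0.1054] 0.0021
1934 [ 0.4507 -0.109 ] 0.0003
[ 0.45194066 -0.11101379  0.10275829]
```

>>> {"fn": "move_arm", "kwargs": {"motion": [{"ax":0,"ay":0,"az":0,"x":15,"y":0,"z":2,"claw":0.3},{"ax":0,"ay":0,"az":0,"x":35,"y":0,"z":2,"claw":0.3},{"ax":0,"ay":0,"az":0,"x":48,"y":0,"z":2,"claw":0.3},{"ax":0,"ay":0,"az":0,"x":54,"y":0,"z":2,"claw":0.3},{"ax":0,"ay":0,"az":0,"x":56,"y":0,"z":2,"claw":0.3}]}}

```text
time: 4.25
tool_pos: [0.4541, -0.105, 0.0454]
tcp_rot: [[-0.001, -0.001, 1.0], [0.0, 1.0, 0.001], [-1.0, 0.0, -0.001]]
contact_force: [-1.6, 1.0, 2.9]
gripper_width: 0.0507
```

>>> {"fn": "move_arm", "kwargs": {"motion": [{"ax":0,"ay":0,"az":0,"x":0,"y":0,"z":0,"claw":0.3},{"ax":0,"ay":0,"az":0,"x":0,"y":0,"z":0,"claw":0.6},{"ax":0,"ay":0,"az":0,"x":0,"y":0,"z":0,"claw":0.8},{"ax":0,"ay":0,"az":0,"x":0,"y":0,"z":0,"claw":1},{"ax":0,"ay":0,"az":0,"x":0,"y":0,"z":0,"claw":1}]}}

```text
time: 4.75
tool_pos: [0.4544, -0.1057, 0.0463]
tcp_rot: [[0.0, 0.0, 1.0], [-0.0, 1.0, -0.0], [-1.0, -0.0, 0.0]]
contact_force: [0.7, -0.2, -0.9]
gripper_width: 0.0753
```

>>> {"fn": "move_arm", "kwargs": {"motion": [{"ax":0,"ay":0,"az":0,"x":-40,"y":0,"z":0,"claw":1},{"ax":0,"ay":0,"az":0,"x":-85,"y":0,"z":0,"claw":1},{"ax":0,"ay":0,"az":0,"x":-130,"y":0,"z":0,"claw":1},{"ax":0,"ay":0,"az":0,"x":-154,"y":35,"z":0,"claw":1},{"ax":0,"ay":0,"az":0,"x":-154,"y":80,"z":0,"claw":1}]}}

```text
time: 5.25
tool_pos: [0.4553, -0.0259, 0.2041]
tcp_rot: [[0.005, 0.003, 1.0], [-0.001, 1.0, -0.003], [-1.0, -0.001, 0.005]]
contact_force: [0.8, 0.3, -1.2]
gripper_width: 0.093
```

>>> {"fn": "move_arm", "kwargs": {"motion": [{"ax":0,"ay":0,"az":0,"x":0,"y":45,"z":5,"claw":1},{"ax":0,"ay":0,"az":0,"x":0,"y":90,"z":10,"claw":1},{"ax":0,"ay":0,"az":0,"x":0,"y":135,"z":15,"claw":1},{"ax":0,"ay":0,"az":0,"x":0,"y":180,"z":20,"claw":1},{"ax":0,"ay":0,"az":0,"x":0,"y":225,"z":25,"claw":1}]}}

```text
time: 5.75
tool_pos: [0.4791, 0.2013, 0.2002]
tcp_rot: [[0.001, -0.0, 1.0], [0.0, 1.0, 0.0], [-1.0, 0.0, 0.001]]
contact_force: [1.5, -1.0, -0.3]
gripper_width: 0.0931
```

>>> {"fn": "move_arm", "kwargs": {"motion": [{"ax":0,"ay":0,"az":0,"x":0,"y":45,"z":4,"claw":1},{"ax":0,"ay":0,"az":0,"x":0,"y":90,"z":7,"claw":1},{"ax":0,"ay":0,"az":0,"x":0,"y":120,"z":7,"claw":1},{"ax":0,"ay":0,"az":0,"x":0,"y":131,"z":7,"claw":1},{"ax":0,"ay":0,"az":0,"x":0,"y":131,"z":7,"claw":1}]}}

```text
time: 6.25
tool_pos: [0.4861, 0.3311, 0.1996]
tcp_rot: [[-0.001, -0.002, 1.0], [-0.0, 1.0, 0.002], [-1.0, -0.0, -0.001]]
contact_force: [-0.2, -0.6, -0.5]
gripper_width: 0.0929
```

>>> {"fn": "move_arm", "kwargs": {"motion": [{"ax":0,"ay":0,"az":0,"x":35,"y":0,"z":0,"claw":1},{"ax":0,"ay":0,"az":0,"x":80,"y":0,"z":0,"claw":1},{"ax":0,"ay":0,"az":0,"x":120,"y":0,"z":0,"claw":1},{"ax":0,"ay":0,"az":0,"x":145,"y":0,"z":0,"claw":1},{"ax":0,"ay":0,"az":0,"x":155,"y":0,"z":0,"claw":1}]}}

```text
time: 6.75
tool_pos: [0.4856, 0.3283, 0.0425]
tcp_rot: [[-0.003, 0.001, 1.0], [-0.002, 1.0, -0.001], [-1.0, -0.002, -0.003]]
contact_force: [-0.9, 0.3, 0.5]
gripper_width: 0.0928
```

```bash
python3 -c "
from h import *
W,C=shot('wrist','w4')"
```

```text
6.75 [0.4856 0.3283 0.0425]
```

View pics/w4.png

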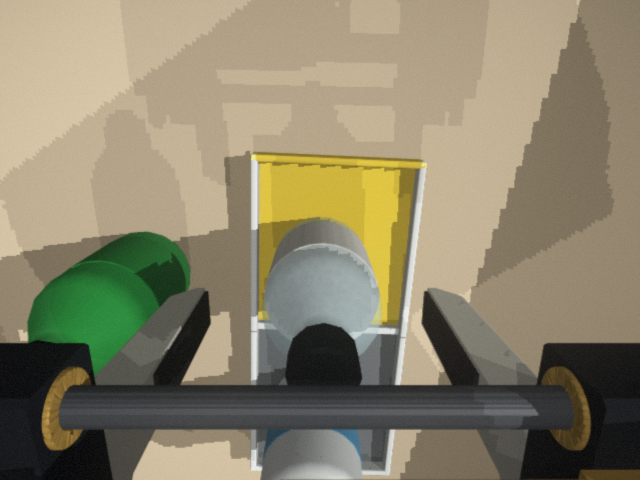

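The bottle (cap 323,355) is centred between the fingers, and the green look-alike (110,300) is clear of the left finger.

>>> {"fn": "move_arm", "kwargs": {"motion": [{"ax":0,"ay":0,"az":0,"x":0,"y":0,"z":0,"claw":0.3},{"ax":0,"ay":0,"az":0,"x":0,"y":0,"z":0,"claw":0.3},{"ax":0,"ay":0,"az":0,"x":0,"y":0,"z":0,"claw":0.3},{"ax":0,"ay":0,"az":0,"x":0,"y":0,"z":0,"claw":0.3},{"ax":0,"ay":0,"az":0,"x":0,"y":0,"z":0,"claw":0.3}], "grip_force": 25}}

```text
time: 7.3
tool_pos: [0.4865, 0.3305, 0.0455]
tcp_rot: [[0.001, -0.0, 1.0], [0.0, 1.0, 0.0], [-1.0, 0.0, 0.001]]
contact_force: [0.4, -0.6, -0.4]
gripper_width: 0.0574
```

>>> {"fn": "move_arm", "kwargs": {"motion": [{"ax":0,"ay":0,"az":0,"x":0,"y":0,"z":0,"claw":0.3},{"ax":0,"ay":0,"az":0,"x":0,"y":0,"z":0,"claw":0.3},{"ax":0,"ay":0,"az":0,"x":0,"y":0,"z":0,"claw":0.3},{"ax":0,"ay":0,"az":0,"x":-15,"y":0,"z":0,"claw":0.3},{"ax":0,"ay":0,"az":0,"x":-40,"y":0,"z":0,"claw":0.3}]}}

```text
time: 7.8
tool_pos: [0.4853, 0.3296, 0.0842]
tcp_rot: [[-0.003, 0.0, 1.0], [-0.002, 1.0, -0.0], [-1.0, -0.002, -0.003]]
contact_force: [0.7, 0.3, -3.9]
gripper_width: 0.0499
```

>>> {"fn": "move_arm", "kwargs": {"motion": [{"ax":0,"ay":0,"az":0,"x":-40,"y":0,"z":0,"claw":0.3},{"ax":0,"ay":0,"az":0,"x":-80,"y":0,"z":-5,"claw":0.3},{"ax":0,"ay":0,"az":0,"x":-110,"y":-10,"z":-15,"claw":0.3},{"ax":0,"ay":0,"az":0,"x":-110,"y":-45,"z":-25,"claw":0.3},{"ax":0,"ay":0,"az":0,"x":-110,"y":-85,"z":-35,"claw":0.3}]}}

```text
time: 8.3
tool_pos: [0.4508, 0.2449, 0.1964]
tcp_rot: [[0.001, -0.002, 1.0], [0.0, 1.0, 0.002], [-1.0, 0.0, 0.001]]
contact_force: [0.3, -0.7, -2.4]
gripper_width: 0.0498
```

>>> {"fn": "move_arm", "kwargs": {"motion": [{"ax":0,"ay":0,"az":0,"x":0,"y":-40,"z":-8,"claw":0.3},{"ax":0,"ay":0,"az":0,"x":0,"y":-80,"z":-13,"claw":0.3},{"ax":0,"ay":0,"az":0,"x":0,"y":-120,"z":-13,"claw":0.3},{"ax":0,"ay":0,"az":0,"x":0,"y":-142,"z":-13,"claw":0.3},{"ax":0,"ay":0,"az":0,"x":0,"y":-147,"z":-13,"claw":0.3}]}}

```text
time: 8.8
tool_pos: [0.438, 0.0962, 0.1958]
tcp_rot: [[0.001, 0.002, 1.0], [-0.001, 1.0, -0.002], [-1.0, -0.001, 0.001]]
contact_force: [0.3, 1.1, -3.9]
gripper_width: 0.0497
```

```bash
python3 - <<'E'
from h import *
W,C=shot('wrist','w5')
k=(np.hypot(W[:,0]-.4385,W[:,1]-.099)<.07)&(W[:,2]<.011)&(C[:,0]-C[:,2]>60);print('coast',k.sum(),cv2.minEnclosingCircle(W[k,:2].astype(np.float32)))
m=(np.hypot(W[:,0]-.4385,W[:,1]-.099)<.05)&(W[:,2]>.155)&(W[:,2]<.2);print(m.sum(),*circ(W[m],.026))
s=manip.get_state();print(s['tool_pos'])
E
```

```text
8.8 [0.438  0.0962 0.1958]
coast 5478 ((0.4384971559047699, 0.09932863712310791), 0.04571210965514183)
1426 [0.4383 0.096 ] 0.0003
[0.43808769 0.09679286 0.19568058]
```

View pics/w5.png

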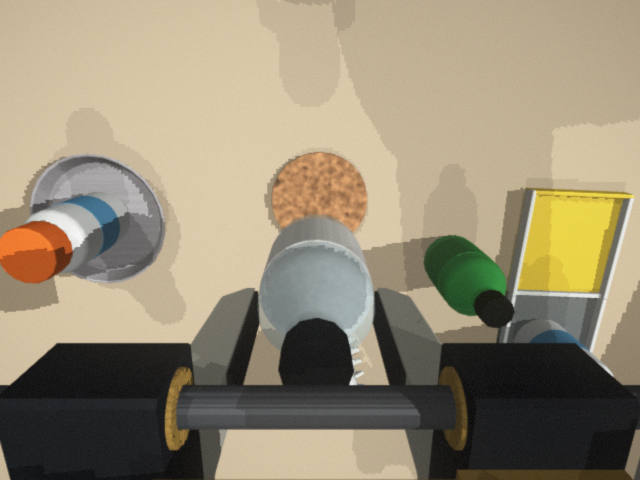

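The bottle is held upright over the coaster (319,195) and the new dispenser stands in the dish (95,218). Lower and release.

>>> {"fn": "move_arm", "kwargs": {"motion": [{"ax":0,"ay":0,"az":0,"x":35,"y":1,"z":0,"claw":0.3},{"ax":0,"ay":0,"az":0,"x":75,"y":1,"z":0,"claw":0.3},{"ax":0,"ay":0,"az":0,"x":115,"y":1,"z":0,"claw":0.3},{"ax":0,"ay":0,"az":0,"x":138,"y":1,"z":0,"claw":0.3},{"ax":0,"ay":0,"az":0,"x":145,"y":1,"z":0,"claw":0.3}]}}

```text
time: 9.35
tool_pos: [0.4368, 0.0999, 0.0476]
tcp_rot: [[-0.004, -0.001, 1.0], [-0.001, 1.0, 0.001], [-1.0, -0.001, -0.004]]
contact_force: [-0.6, -0.1, -2.9]
gripper_width: 0.0499
```

>>> {"fn": "move_arm", "kwargs": {"motion": [{"ax":0,"ay":0,"az":0,"x":3,"y":0,"z":0,"claw":0.3},{"ax":0,"ay":0,"az":0,"x":5,"y":0,"z":0,"claw":0.3},{"ax":0,"ay":0,"az":0,"x":5,"y":0,"z":0,"claw":0.3},{"ax":0,"ay":0,"az":0,"x":5,"y":0,"z":0,"claw":0.7},{"ax":0,"ay":0,"az":0,"x":5,"y":0,"z":0,"claw":1}]}}

```text
time: 9.85
tool_pos: [0.4389, 0.0995, 0.046]
tcp_rot: [[0.002, 0.0, 1.0], [0.0, 1.0, -0.0], [-1.0, 0.0, 0.002]]
contact_force: [0.2, 0.2, -0.6]
gripper_width: 0.0613
```

>>> {"fn": "move_arm", "kwargs": {"motion": [{"ax":0,"ay":0,"az":0,"x":0,"y":0,"z":0,"claw":1},{"ax":0,"ay":0,"az":0,"x":0,"y":0,"z":0,"claw":1},{"ax":0,"ay":0,"az":0,"x":0,"y":0,"z":0,"claw":1},{"ax":0,"ay":0,"az":0,"x":-35,"y":0,"z":0,"claw":1},{"ax":0,"ay":0,"az":0,"x":-80,"y":0,"z":0,"claw":1}]}}

```text
time: 10.35
tool_pos: [0.4371, 0.0991, 0.1243]
tcp_rot: [[-0.004, 0.0, 1.0], [-0.001, 1.0, -0.0], [-1.0, -0.001, -0.004]]
contact_force: [1.4, 0.2, 0.1]
gripper_width: 0.0925
```

>>> {"fn": "move_arm", "kwargs": {"motion": [{"ax":0,"ay":0,"az":0,"x":-45,"y":0,"z":0,"claw":1},{"ax":0,"ay":0,"az":0,"x":-75,"y":20,"z":5,"claw":1},{"ax":0,"ay":0,"az":0,"x":-80,"y":60,"z":25,"claw":1},{"ax":0,"ay":0,"az":0,"x":-80,"y":100,"z":50,"claw":1},{"ax":0,"ay":0,"az":0,"x":-80,"y":140,"z":75,"claw":1}]}}

```text
time: 10.85
tool_pos: [0.5141, 0.2411, 0.2055]
tcp_rot: [[0.001, 0.0, 1.0], [0.0, 1.0, -0.0], [-1.0, 0.0, 0.001]]
contact_force: [-0.6, -0.6, 1.4]
gripper_width: 0.093
```

>>> {"fn": "move_arm", "kwargs": {"motion": [{"ax":0,"ay":0,"az":0,"x":0,"y":38,"z":27,"claw":1},{"ax":0,"ay":0,"az":0,"x":0,"y":70,"z":55,"claw":1},{"ax":0,"ay":0,"az":0,"x":0,"y":86,"z":70,"claw":1},{"ax":0,"ay":0,"az":0,"x":0,"y":86,"z":70,"claw":1},{"ax":0,"ay":0,"az":0,"x":20,"y":86,"z":70,"claw":1}]}}

```text
time: 11.35
tool_pos: [0.5841, 0.3259, 0.1868]
tcp_rot: [[0.003, -0.0, 1.0], [0.001, 1.0, 0.0], [-1.0, 0.001, 0.003]]
contact_force: [0.0, -0.3, 0.0]
gripper_width: 0.0935
```

>>> {"fn": "move_arm", "kwargs": {"motion": [{"ax":0,"ay":0,"az":0,"x":40,"y":0,"z":0,"claw":1},{"ax":0,"ay":0,"az":0,"x":80,"y":0,"z":0,"claw":1},{"ax":0,"ay":0,"az":0,"x":115,"y":0,"z":0,"claw":1},{"ax":0,"ay":0,"az":0,"x":134,"y":0,"z":0,"claw":1},{"ax":0,"ay":0,"az":0,"x":138,"y":0,"z":0,"claw":1}]}}

```text
time: 11.85
tool_pos: [0.5818, 0.3241, 0.0444]
tcp_rot: [[-0.003, 0.0, 1.0], [-0.002, 1.0, -0.0], [-1.0, -0.002, -0.003]]
contact_force: [-0.0, 0.1, 0.7]
gripper_width: 0.0926
```

```bash
python3 - <<'E'
from h import *
W,C=shot('wrist','w6')
m=(np.hypot(W[:,0]-.584,W[:,1]-.3255)<.04)&(W[:,2]>.022)&(W[:,2]<.08);print(m.sum(),*circ(W[m],.026))
s=manip.get_state();print(s['tool_pos'])
E
```

```text
11.85 [0.5818 0.3241 0.0444]
3304 [0.5849 0.3257] 0.0003
[0.5824463  0.32451582 0.04568538]
```

View pics/w6.png

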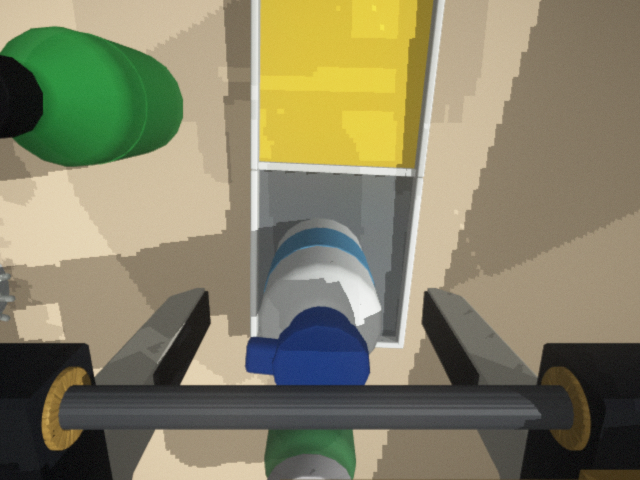

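The opened dispenser (blue button 323,345) is centred between the fingers, and the front bay is empty.

>>> {"fn": "move_arm", "kwargs": {"motion": [{"ax":0,"ay":0,"az":0,"x":0,"y":0,"z":0,"claw":0.3},{"ax":0,"ay":0,"az":0,"x":0,"y":0,"z":0,"claw":0.3},{"ax":0,"ay":0,"az":0,"x":0,"y":0,"z":0,"claw":0.3},{"ax":0,"ay":0,"az":0,"x":0,"y":0,"z":0,"claw":0.3},{"ax":0,"ay":0,"az":0,"x":0,"y":0,"z":0,"claw":0.3}], "grip_force": 20}}

```text
time: 12.4
tool_pos: [0.5834, 0.3255, 0.0474]
tcp_rot: [[0.001, -0.0, 1.0], [0.0, 1.0, 0.0], [-1.0, 0.0, 0.001]]
contact_force: [-0.2, 0.4, -0.1]
gripper_width: 0.0576
```

>>> {"fn": "move_arm", "kwargs": {"motion": [{"ax":0,"ay":0,"az":0,"x":0,"y":0,"z":0,"claw":0.3},{"ax":0,"ay":0,"az":0,"x":0,"y":0,"z":0,"claw":0.3},{"ax":0,"ay":0,"az":0,"x":0,"y":0,"z":0,"claw":0.3},{"ax":0,"ay":0,"az":0,"x":-15,"y":0,"z":0,"claw":0.3},{"ax":0,"ay":0,"az":0,"x":-50,"y":0,"z":0,"claw":0.3}]}}

```text
time: 12.9
tool_pos: [0.5819, 0.3245, 0.095]
tcp_rot: [[-0.005, 0.0, 1.0], [-0.003, 1.0, -0.0], [-1.0, -0.003, -0.005]]
contact_force: [0.6, 0.3, -2.6]
gripper_width: 0.0512
```

>>> {"fn": "move_arm", "kwargs": {"motion": [{"ax":0,"ay":0,"az":0,"x":-10,"y":2,"z":-20,"claw":0.3},{"ax":0,"ay":0,"az":0,"x":-10,"y":6,"z":-55,"claw":0.3},{"ax":0,"ay":0,"az":0,"x":-10,"y":11,"z":-90,"claw":0.3},{"ax":0,"ay":0,"az":0,"x":-10,"y":13,"z":-104,"claw":0.3},{"ax":0,"ay":0,"az":0,"x":-10,"y":13,"z":-104,"claw":0.3}]}}

```text
time: 13.4
tool_pos: [0.4783, 0.3388, 0.1081]
tcp_rot: [[0.001, -0.001, 1.0], [0.001, 1.0, 0.001], [-1.0, 0.001, 0.001]]
contact_force: [-0.4, 0.1, -0.0]
gripper_width: 0.0515
```

```bash
python3 - <<'E'
from h import *
W,C=shot('wrist','w7')
s=manip.get_state();print(s['tool_pos'],s['gripper_width'],s['contact_force'])
m=(np.hypot(W[:,0]-.48,W[:,1]-.339)<.04)&(W[:,2]>.08)&(W[:,2]<.13);print(m.sum(),*circ(W[m],.026))
E
```

```text
13.4 [0.4783 0.3388 0.1081]
[0.47939818 0.33857104 0.10786886] 0.05135468208058543 [ 0.56477226  0.21847666 -2.22391607]
2508 [0.4794 0.3385] 0.0003
```

View pics/w7.png

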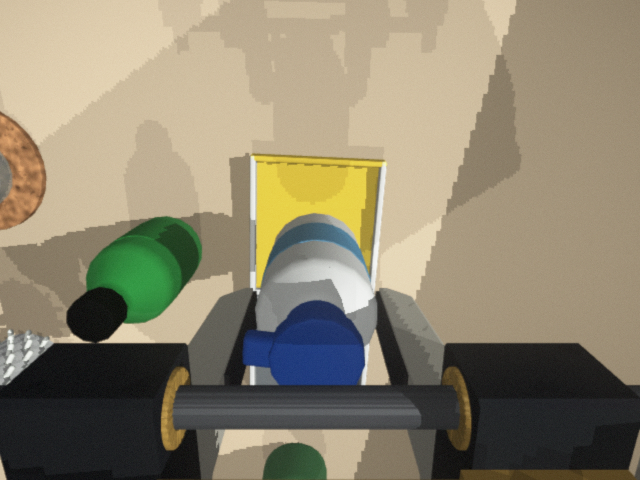

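The dispenser hangs centred over the yellow bay (bay columns 253–383, body 258–376). Lowering.

>>> {"fn": "move_arm", "kwargs": {"motion": [{"ax":0,"ay":0,"az":0,"x":20,"y":0,"z":1,"claw":0.3},{"ax":0,"ay":0,"az":0,"x":40,"y":0,"z":1,"claw":0.3},{"ax":0,"ay":0,"az":0,"x":53,"y":0,"z":1,"claw":0.3},{"ax":0,"ay":0,"az":0,"x":58,"y":0,"z":1,"claw":0.3},{"ax":0,"ay":0,"az":0,"x":60,"y":0,"z":1,"claw":0.3}]}}

```text
time: 13.95
tool_pos: [0.4808, 0.3383, 0.0472]
tcp_rot: [[-0.0, 0.0, 1.0], [-0.0, 1.0, -0.0], [-1.0, -0.0, -0.0]]
contact_force: [-2.0, -2.2, 7.7]
gripper_width: 0.0512
```

>>> {"fn": "move_arm", "kwargs": {"motion": [{"ax":0,"ay":0,"az":0,"x":0,"y":0,"z":0,"claw":0.3},{"ax":0,"ay":0,"az":0,"x":0,"y":0,"z":0,"claw":0.6},{"ax":0,"ay":0,"az":0,"x":0,"y":0,"z":0,"claw":0.8},{"ax":0,"ay":0,"az":0,"x":0,"y":0,"z":0,"claw":1},{"ax":0,"ay":0,"az":0,"x":0,"y":0,"z":0,"claw":1}]}}

```text
time: 14.45
tool_pos: [0.4804, 0.3385, 0.0473]
tcp_rot: [[0.0, -0.0, 1.0], [0.0, 1.0, 0.0], [-1.0, 0.0, 0.0]]
contact_force: [1.1, 0.4, -0.6]
gripper_width: 0.0752
```

>>> {"fn": "move_arm", "kwargs": {"motion": [{"ax":0,"ay":0,"az":0,"x":0,"y":0,"z":0,"claw":1},{"ax":0,"ay":0,"az":0,"x":-40,"y":0,"z":0,"claw":1},{"ax":0,"ay":0,"az":0,"x":-85,"y":0,"z":0,"claw":1},{"ax":0,"ay":0,"az":0,"x":-130,"y":0,"z":0,"claw":1},{"ax":0,"ay":0,"az":0,"x":-155,"y":-30,"z":0,"claw":1}]}}

```text
time: 14.95
tool_pos: [0.4806, 0.3101, 0.2057]
tcp_rot: [[0.003, -0.002, 1.0], [0.002, 1.0, 0.002], [-1.0, 0.002, 0.003]]
contact_force: [1.2, 0.3, -0.1]
gripper_width: 0.0932
```

```bash
cat > chk.py <<'E'
from h import *
import sys
W,C=zip(*[shot(n,f'{n}_{sys.argv[1]}') for n in ('scene','side')]);W=np.vstack(W);C=np.vstack(C)
for n,x,y,r,a,b in [('old',.4805,.339,.026,.022,.08),('new back',.5855,.335,.026,.022,.08),('new dish',.453,-.106,.026,.03,.08),('bottle',.4385,.099,.026,.012,.055),
  ('funnel dish',.453,-.106,.009,.045,.09),('funnel',.4585,-.335,.009,.045,.09),('green',.495,.227,.026,.01,.055),('jar',.7028,.322,.028,.01,.055),('brush',.597,.112,.039,.02,.08)]:
    d=np.hypot(W[:,0]-x,W[:,1]-y);m=(d<r+.015)&(W[:,2]>a)&(W[:,2]<b)
    if m.sum()>50: print(n,m.sum(),*circ(W[m],r),'top',np.percentile(W[(d<r+.01)&(W[:,2]<.135),2],99.5).round(4))
E
python3 chk.py a
```

```text
14.95 [0.4806 0.3101 0.2057]
15.0 [0.4815 0.3062 0.2093]
old 852 [0.4801 0.3381] 0.0018 top 0.1195
new dish 1342 [ 0.4516 -0.1055] 0.0013 top 0.1179
bottle 894 [0.4518 0.0588] 0.0117 top 0.1254
funnel dish 490 [ 0.4609 -0.1174] 0.0084 top 0.1185
funnel 560 [ 0.4587 -0.3352] 0.001 top 0.1022
green 841 [0.4951 0.2272] 0.0018 top 0.1196
jar 957 [0.7028 0.322 ] 0.0026 top 0.0723
brush 2246 [0.5973 0.1124] 0.0089 top 0.0918
```

>>> {"fn": "move_arm", "kwargs": {"motion": [{"ax":0,"ay":0,"az":0,"x":0,"y":-40,"z":-5,"claw":1},{"ax":0,"ay":0,"az":0,"x":0,"y":-86,"z":-10,"claw":1},{"ax":0,"ay":0,"az":0,"x":0,"y":-132,"z":-15,"claw":1},{"ax":0,"ay":0,"az":0,"x":0,"y":-178,"z":-20,"claw":1},{"ax":0,"ay":0,"az":0,"x":0,"y":-224,"z":-27,"claw":1}]}}

```text
time: 15.55
tool_pos: [0.4527, 0.083, 0.2013]
tcp_rot: [[-0.0, -0.0, 1.0], [-0.0, 1.0, 0.0], [-1.0, -0.0, -0.0]]
contact_force: [0.7, -0.5, 0.1]
gripper_width: 0.0926
```

>>> {"fn": "move_arm", "kwargs": {"motion": [{"ax":0,"ay":0,"az":0,"x":0,"y":-46,"z":0,"claw":1},{"ax":0,"ay":0,"az":0,"x":0,"y":-92,"z":0,"claw":1},{"ax":0,"ay":0,"az":0,"x":0,"y":-138,"z":0,"claw":1},{"ax":0,"ay":0,"az":0,"x":0,"y":-175,"z":0,"claw":1},{"ax":0,"ay":0,"az":0,"x":0,"y":-190,"z":0,"claw":1}]}}

```text
time: 16.05
tool_pos: [0.4528, -0.1082, 0.2012]
tcp_rot: [[-0.001, 0.003, 1.0], [-0.0, 1.0, -0.003], [-1.0, -0.0, -0.001]]
contact_force: [-0.2, 0.1, -0.6]
gripper_width: 0.0929
```

>>> {"fn": "move_arm", "kwargs": {"motion": [{"ax":0,"ay":0,"az":0,"x":0,"y":0,"z":0,"claw":1},{"ax":0,"ay":0,"az":0,"x":40,"y":0,"z":0,"claw":1},{"ax":0,"ay":0,"az":0,"x":85,"y":0,"z":0,"claw":1},{"ax":0,"ay":0,"az":0,"x":110,"y":0,"z":0,"claw":1},{"ax":0,"ay":0,"az":0,"x":120,"y":0,"z":0,"claw":1}]}}

```text
time: 16.55
tool_pos: [0.4521, -0.1042, 0.079]
tcp_rot: [[-0.004, -0.001, 1.0], [0.001, 1.0, 0.001], [-1.0, 0.001, -0.004]]
contact_force: [-0.2, 0.1, 0.8]
gripper_width: 0.0933
```

```bash
python3 - <<'E'
from h import *
W,C=shot('wrist','w8')
m=(np.hypot(W[:,0]-.452,W[:,1]+.106)<.04)&(W[:,2]>.03)&(W[:,2]<.08);print(m.sum(),*circ(W[m],.026))
s=manip.get_state();print(s['tool_pos'],s['gripper_width'],s['contact_force'])
E
```

```text
16.55 [ 0.4521 -0.1042  0.079 ]
1895 [ 0.4536 -0.1062] 0.0003
[ 0.4522953  -0.10442388  0.07914304] 0.09287918073621727 [-0.54820237  0.30921622 -1.91944276]
```

>>> {"fn": "move_arm", "kwargs": {"motion": [{"ax":0,"ay":0,"az":0,"x":25,"y":0,"z":0,"claw":1},{"ax":0,"ay":0,"az":0,"x":36,"y":0,"z":0,"claw":1},{"ax":0,"ay":0,"az":0,"x":36,"y":0,"z":0,"claw":0.3},{"ax":0,"ay":0,"az":0,"x":36,"y":0,"z":0,"claw":0.3},{"ax":0,"ay":0,"az":0,"x":36,"y":0,"z":0,"claw":0.3}], "grip_force": 20}}

```text
time: 17.1
tool_pos: [0.4539, -0.1057, 0.0473]
tcp_rot: [[0.002, -0.0, 1.0], [-0.0, 1.0, 0.0], [-1.0, -0.0, 0.002]]
contact_force: [0.4, -0.6, -0.4]
gripper_width: 0.0737
```

>>> {"fn": "move_arm", "kwargs": {"motion": [{"ax":0,"ay":0,"az":0,"x":0,"y":0,"z":0,"claw":0.3},{"ax":0,"ay":0,"az":0,"x":0,"y":0,"z":0,"claw":0.3},{"ax":0,"ay":0,"az":0,"x":0,"y":0,"z":0,"claw":0.3},{"ax":0,"ay":0,"az":0,"x":0,"y":0,"z":0,"claw":0.3},{"ax":0,"ay":0,"az":0,"x":0,"y":0,"z":0,"claw":0.3}]}}

```text
time: 17.6
tool_pos: [0.4534, -0.1058, 0.0463]
tcp_rot: [[0.0, 0.0, 1.0], [-0.0, 1.0, -0.0], [-1.0, -0.0, 0.0]]
contact_force: [-0.7, -0.3, 3.4]
gripper_width: 0.0509
```

>>> {"fn": "move_arm", "kwargs": {"motion": [{"ax":0,"ay":0,"az":0,"x":-15,"y":0,"z":0,"claw":0.3},{"ax":0,"ay":0,"az":0,"x":-50,"y":0,"z":0,"claw":0.3},{"ax":0,"ay":0,"az":0,"x":-90,"y":0,"z":0,"claw":0.3},{"ax":0,"ay":0,"az":0,"x":-130,"y":0,"z":0,"claw":0.3},{"ax":0,"ay":0,"az":0,"x":-155,"y":15,"z":5,"claw":0.3}]}}

```text
time: 18.1
tool_pos: [0.4583, -0.0914, 0.205]
tcp_rot: [[0.003, 0.001, 1.0], [-0.001, 1.0, -0.001], [-1.0, -0.001, 0.003]]
contact_force: [0.8, -0.7, -3.2]
gripper_width: 0.0509
```

>>> {"fn": "move_arm", "kwargs": {"motion": [{"ax":0,"ay":0,"az":0,"x":0,"y":30,"z":10,"claw":0.3},{"ax":0,"ay":0,"az":0,"x":0,"y":72,"z":22,"claw":0.3},{"ax":0,"ay":0,"az":0,"x":0,"y":114,"z":35,"claw":0.3},{"ax":0,"ay":0,"az":0,"x":0,"y":156,"z":48,"claw":0.3},{"ax":0,"ay":0,"az":0,"x":0,"y":198,"z":60,"claw":0.3}]}}

```text
time: 18.6
tool_pos: [0.5183, 0.1092, 0.2018]
tcp_rot: [[0.0, -0.0, 1.0], [0.0, 1.0, 0.0], [-1.0, 0.0, 0.0]]
contact_force: [0.6, -0.6, -2.7]
gripper_width: 0.0506
```

>>> {"fn": "move_arm", "kwargs": {"motion": [{"ax":0,"ay":0,"az":0,"x":0,"y":43,"z":13,"claw":0.3},{"ax":0,"ay":0,"az":0,"x":0,"y":86,"z":27,"claw":0.3},{"ax":0,"ay":0,"az":0,"x":0,"y":129,"z":40,"claw":0.3},{"ax":0,"ay":0,"az":0,"x":0,"y":172,"z":53,"claw":0.3},{"ax":0,"ay":0,"az":0,"x":0,"y":205,"z":63,"claw":0.3}]}}

```text
time: 19.1
tool_pos: [0.5813, 0.3148, 0.2014]
tcp_rot: [[-0.001, -0.001, 1.0], [0.0, 1.0, 0.001], [-1.0, 0.0, -0.001]]
contact_force: [-0.1, -0.6, -1.9]
gripper_width: 0.051
```

>>> {"fn": "move_arm", "kwargs": {"motion": [{"ax":0,"ay":0,"az":0,"x":0,"y":20,"z":4,"claw":0.3},{"ax":0,"ay":0,"az":0,"x":0,"y":23,"z":4,"claw":0.3},{"ax":0,"ay":0,"az":0,"x":0,"y":23,"z":4,"claw":0.3},{"ax":0,"ay":0,"az":0,"x":0,"y":23,"z":4,"claw":0.3},{"ax":0,"ay":0,"az":0,"x":0,"y":23,"z":4,"claw":0.3}]}}

```text
time: 19.6
tool_pos: [0.5853, 0.3344, 0.2015]
tcp_rot: [[0.0, 0.001, 1.0], [0.0, 1.0, -0.001], [-1.0, 0.0, 0.0]]
contact_force: [-0.0, 0.4, -1.6]
gripper_width: 0.0508
```

```bash
python3 - <<'E'
from h import *
W,C=shot('wrist','w9')
s=manip.get_state();print(s['tool_pos'],s['gripper_width'])
m=(np.hypot(W[:,0]-.5855,W[:,1]-.335)<.04)&(W[:,2]>.165)&(W[:,2]<.23);print(m.sum(),*circ(W[m],.026))
E
```

```text
19.6 [0.5853 0.3344 0.2015]
[0.58531578 0.33444903 0.20144569] 0.05109789177490012
3119 [0.5855 0.3341] 0.0003
```

View pics/w9.png

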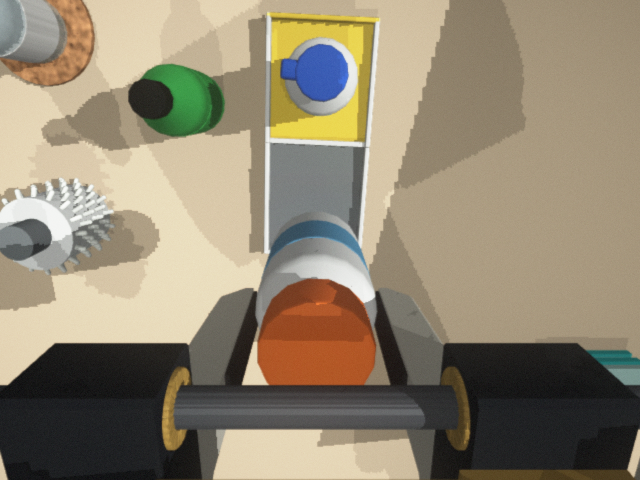

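The opened dispenser stands in the middle of the yellow bay (320,75), and the new one hangs over the grey bay. Lowering.

>>> {"fn": "move_arm", "kwargs": {"motion": [{"ax":0,"ay":0,"az":0,"x":35,"y":0,"z":0,"claw":0.3},{"ax":0,"ay":0,"az":0,"x":78,"y":0,"z":0,"claw":0.3},{"ax":0,"ay":0,"az":0,"x":118,"y":0,"z":0,"claw":0.3},{"ax":0,"ay":0,"az":0,"x":141,"y":0,"z":0,"claw":0.3},{"ax":0,"ay":0,"az":0,"x":148,"y":0,"z":0,"claw":0.3}]}}

```text
time: 20.15
tool_pos: [0.5841, 0.3341, 0.0501]
tcp_rot: [[-0.003, 0.001, 1.0], [-0.002, 1.0, -0.001], [-1.0, -0.002, -0.003]]
contact_force: [0.3, -0.5, -2.5]
gripper_width: 0.051
```

>>> {"fn": "move_arm", "kwargs": {"motion": [{"ax":0,"ay":0,"az":0,"x":3,"y":0,"z":0,"claw":0.3},{"ax":0,"ay":0,"az":0,"x":5,"y":0,"z":0,"claw":0.3},{"ax":0,"ay":0,"az":0,"x":5,"y":0,"z":0,"claw":0.3},{"ax":0,"ay":0,"az":0,"x":5,"y":0,"z":0,"claw":0.7},{"ax":0,"ay":0,"az":0,"x":5,"y":0,"z":0,"claw":1}]}}

```text
time: 20.65
tool_pos: [0.5858, 0.3356, 0.0491]
tcp_rot: [[0.001, -0.0, 1.0], [0.001, 1.0, 0.0], [-1.0, 0.001, 0.001]]
contact_force: [0.2, 0.1, -0.4]
gripper_width: 0.0626
```

>>> {"fn": "move_arm", "kwargs": {"motion": [{"ax":0,"ay":0,"az":0,"x":0,"y":0,"z":0,"claw":1},{"ax":0,"ay":0,"az":0,"x":0,"y":0,"z":0,"claw":1},{"ax":0,"ay":0,"az":0,"x":-30,"y":0,"z":0,"claw":1},{"ax":0,"ay":0,"az":0,"x":-75,"y":0,"z":0,"claw":1},{"ax":0,"ay":0,"az":0,"x":-120,"y":0,"z":0,"claw":1}]}}

```text
time: 21.15
tool_pos: [0.5849, 0.3352, 0.1691]
tcp_rot: [[-0.001, 0.0, 1.0], [-0.0, 1.0, -0.0], [-1.0, -0.0, -0.001]]
contact_force: [0.6, 0.0, 0.1]
gripper_width: 0.0924
```

>>> {"fn": "move_arm", "kwargs": {"motion": [{"ax":0,"ay":0,"az":0,"x":-40,"y":-20,"z":0,"claw":1},{"ax":0,"ay":0,"az":0,"x":-40,"y":-65,"z":-8,"claw":1},{"ax":0,"ay":0,"az":0,"x":-40,"y":-110,"z":-17,"claw":1},{"ax":0,"ay":0,"az":0,"x":-40,"y":-155,"z":-26,"claw":1},{"ax":0,"ay":0,"az":0,"x":-40,"y":-200,"z":-36,"claw":1}]}}

```text
time: 21.65
tool_pos: [0.5487, 0.1338, 0.2081]
tcp_rot: [[0.0, -0.0, 1.0], [0.0, 1.0, 0.0], [-1.0, 0.0, 0.0]]
contact_force: [0.6, 0.3, -0.1]
gripper_width: 0.0933
```

>>> {"fn": "move_arm", "kwargs": {"motion": [{"ax":0,"ay":0,"az":0,"x":0,"y":-45,"z":-9,"claw":1},{"ax":0,"ay":0,"az":0,"x":0,"y":-90,"z":-18,"claw":1},{"ax":0,"ay":0,"az":0,"x":0,"y":-135,"z":-27,"claw":1},{"ax":0,"ay":0,"az":0,"x":0,"y":-180,"z":-36,"claw":1},{"ax":0,"ay":0,"az":0,"x":0,"y":-225,"z":-45,"claw":1}]}}

```text
time: 22.15
tool_pos: [0.5036, -0.0913, 0.2083]
tcp_rot: [[0.001, -0.0, 1.0], [-0.0, 1.0, 0.0], [-1.0, -0.0, 0.001]]
contact_force: [0.8, 0.2, -0.3]
gripper_width: 0.0929
```

>>> {"fn": "move_arm", "kwargs": {"motion": [{"ax":0,"ay":0,"az":0,"x":0,"y":-45,"z":-9,"claw":0.8},{"ax":0,"ay":0,"az":0,"x":0,"y":-90,"z":-18,"claw":0.6},{"ax":0,"ay":0,"az":0,"x":0,"y":-135,"z":-27,"claw":0.6},{"ax":0,"ay":0,"az":0,"x":0,"y":-180,"z":-36,"claw":0.6},{"ax":0,"ay":0,"az":0,"x":0,"y":-225,"z":-45,"claw":0.6}]}}

```text
time: 22.65
tool_pos: [0.4585, -0.3165, 0.2083]
tcp_rot: [[0.001, 0.0, 1.0], [-0.0, 1.0, -0.0], [-1.0, -0.0, 0.001]]
contact_force: [-0.2, 0.4, -0.5]
gripper_width: 0.058
```

>>> {"fn": "move_arm", "kwargs": {"motion": [{"ax":0,"ay":0,"az":0,"x":15,"y":-20,"z":0,"claw":0.6},{"ax":0,"ay":0,"az":0,"x":30,"y":-20,"z":0,"claw":0.6},{"ax":0,"ay":0,"az":0,"x":50,"y":-20,"z":0,"claw":0.6},{"ax":0,"ay":0,"az":0,"x":70,"y":-20,"z":0,"claw":0.6},{"ax":0,"ay":0,"az":0,"x":82,"y":-20,"z":0,"claw":0.6}]}}

```text
time: 23.15
tool_pos: [0.4591, -0.333, 0.1236]
tcp_rot: [[-0.002, -0.001, 1.0], [0.002, 1.0, 0.001], [-1.0, 0.002, -0.002]]
contact_force: [-0.6, -0.4, -0.6]
gripper_width: 0.0557
```

```bash
python3 - <<'E'
from h import *
W,C=shot('wrist','w10')
d=np.hypot(W[:,0]-.4588,W[:,1]+.3353)
m=(d<.02)&(W[:,2]>.045)&(W[:,2]<.096);print(m.sum(),*circ(W[m],.009))
s=manip.get_state();print(s['tool_pos'],s['gripper_width'])
m=(np.hypot(W[:,0]-.4535,W[:,1]+.106)<.075)&(W[:,2]>.012)&(W[:,2]<.025);print('dish',m.sum(),*(circ(W[m],.0605) if m.sum()>50 else ()))
E
```

```text
23.15 [ 0.4591 -0.333   0.1236]
636 [ 0.4607 -0.3359] 0.0002
[ 0.4587659  -0.33283279  0.12226066] 0.05569233133602943
dish 1620 [ 0.4524 -0.1047] 0.0017
```

>>> {"fn": "move_arm", "kwargs": {"motion": [{"ax":0,"ay":0,"az":0,"x":25,"y":0,"z":1,"claw":0.6},{"ax":0,"ay":0,"az":0,"x":50,"y":0,"z":1,"claw":0.6},{"ax":0,"ay":0,"az":0,"x":65,"y":0,"z":1,"claw":0.6},{"ax":0,"ay":0,"az":0,"x":70,"y":0,"z":1,"claw":0.6},{"ax":0,"ay":0,"az":0,"x":70,"y":0,"z":1,"claw":0.6}]}}

```text
time: 23.7
tool_pos: [0.4604, -0.3344, 0.056]
tcp_rot: [[-0.0, -0.0, 1.0], [0.0, 1.0, 0.0], [-1.0, 0.0, -0.0]]
contact_force: [-0.8, -0.1, -0.4]
gripper_width: 0.0555
```

>>> {"fn": "move_arm", "kwargs": {"motion": [{"ax":0,"ay":0,"az":0,"x":0,"y":0,"z":0,"claw":0.05},{"ax":0,"ay":0,"az":0,"x":0,"y":0,"z":0,"claw":0.05},{"ax":0,"ay":0,"az":0,"x":0,"y":0,"z":0,"claw":0.05},{"ax":0,"ay":0,"az":0,"x":0,"y":0,"z":0,"claw":0.05},{"ax":0,"ay":0,"az":0,"x":0,"y":0,"z":0,"claw":0.05}], "grip_force": 10}}

```text
time: 24.2
tool_pos: [0.4603, -0.3347, 0.0562]
tcp_rot: [[0.0, 0.0, 1.0], [-0.0, 1.0, -0.0], [-1.0, -0.0, 0.0]]
contact_force: [-0.2, 0.7, -0.1]
gripper_width: 0.0205
```

>>> {"fn": "move_arm", "kwargs": {"motion": [{"ax":0,"ay":0,"az":0,"x":0,"y":0,"z":0,"claw":0.05},{"ax":0,"ay":0,"az":0,"x":0,"y":0,"z":0,"claw":0.05},{"ax":0,"ay":0,"az":0,"x":0,"y":0,"z":0,"claw":0.05},{"ax":0,"ay":0,"az":0,"x":-15,"y":0,"z":0,"claw":0.05},{"ax":0,"ay":0,"az":0,"x":-45,"y":0,"z":0,"claw":0.05}]}}

```text
time: 24.7
tool_pos: [0.4594, -0.3339, 0.1002]
tcp_rot: [[-0.003, 0.0, 1.0], [0.002, 1.0, -0.0], [-1.0, 0.002, -0.003]]
contact_force: [-0.0, 1.5, 0.5]
gripper_width: 0.0175
```

```bash
python3 - <<'E'
from h import *
W,C=shot('wrist','w11')
s=manip.get_state();print(s['tool_pos'],s['gripper_width'])
E
```

```text
24.7 [ 0.4594 -0.3339  0.1002]
[ 0.46127621 -0.33539534  0.10717449] 0.017769395502784384
```

View pics/w11.png

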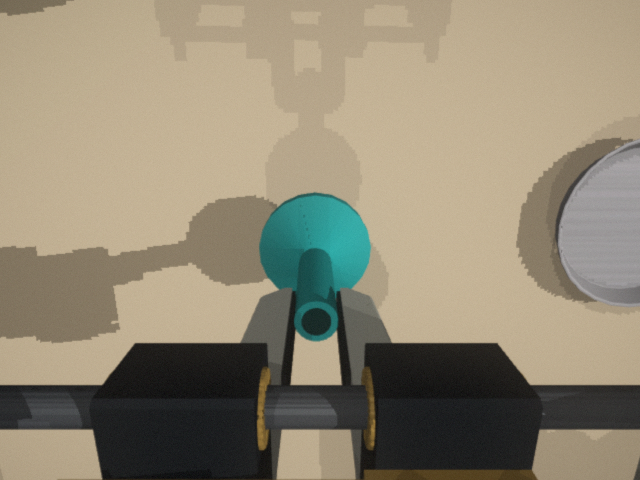

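The funnel (spout 316,320) is held straight and off the shelf. Carrying it to the dish.

>>> {"fn": "move_arm", "kwargs": {"motion": [{"ax":0,"ay":0,"az":0,"x":-10,"y":25,"z":0,"claw":0.05},{"ax":0,"ay":0,"az":0,"x":-10,"y":65,"z":-2,"claw":0.05},{"ax":0,"ay":0,"az":0,"x":-10,"y":105,"z":-4,"claw":0.05},{"ax":0,"ay":0,"az":0,"x":-10,"y":145,"z":-6,"claw":0.05},{"ax":0,"ay":0,"az":0,"x":-10,"y":185,"z":-7,"claw":0.05}]}}

```text
time: 25.25
tool_pos: [0.453, -0.1483, 0.1121]
tcp_rot: [[0.001, 0.0, 1.0], [-0.0, 1.0, -0.0], [-1.0, -0.0, 0.001]]
contact_force: [0.8, 0.3, 0.0]
gripper_width: 0.0179
```

>>> {"fn": "move_arm", "kwargs": {"motion": [{"ax":0,"ay":0,"az":0,"x":0,"y":30,"z":0,"claw":0.05},{"ax":0,"ay":0,"az":0,"x":0,"y":44,"z":0,"claw":0.05},{"ax":0,"ay":0,"az":0,"x":0,"y":44,"z":0,"claw":0.05},{"ax":0,"ay":0,"az":0,"x":0,"y":44,"z":0,"claw":0.05},{"ax":0,"ay":0,"az":0,"x":0,"y":44,"z":0,"claw":0.05}]}}

```text
time: 25.75
tool_pos: [0.4534, -0.1067, 0.1111]
tcp_rot: [[-0.0, 0.001, 1.0], [-0.0, 1.0, -0.001], [-1.0, -0.0, -0.0]]
contact_force: [0.0, 0.4, -1.1]
gripper_width: 0.0176
```

```bash
python3 - <<'E'
from h import *
W,C=shot('wrist','w12')
s=manip.get_state();print(s['tool_pos'],s['gripper_width'])
p=cv2.imread('pics/w12.png')
m=(np.hypot(W[:,0]-.453,W[:,1]+.106)<.075)&(W[:,2]>.012)&(W[:,2]<.025);print('dish',m.sum(),*circ(W[m],.0605))
t=(C[:,2]>C[:,0]+50)&(np.hypot(W[:,0]-.453,W[:,1]+.106)<.06);print('funnel z',np.percentile(W[t,2],[1,99]));r=t&(W[:,2]<np.percentile(W[t,2],1)+.012);print(*circ(W[r],.033))
E
```

```text
25.75 [ 0.4534 -0.1067  0.1111]
[ 0.45329089 -0.10665314  0.11093649] 0.017304251280597503
dish 3278 [ 0.4545 -0.1053] 0.0023
funnel z [0.06075296 0.15539358]
[ 0.4568 -0.1076] 0.0041
```

View pics/w12.png

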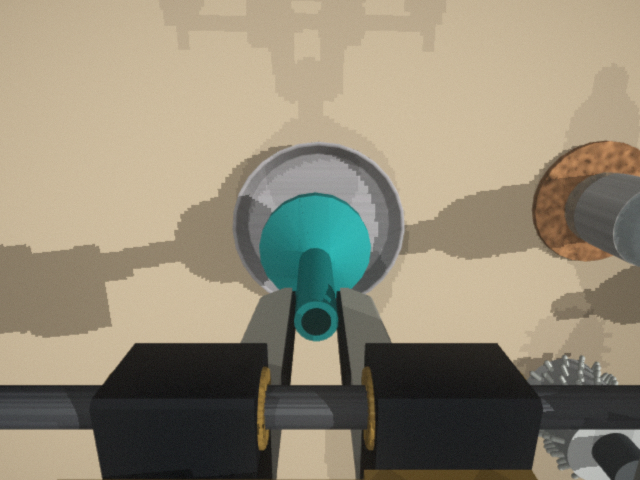

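The funnel is centred over the dish (318,220). Lower, release and retreat upward.

>>> {"fn": "move_arm", "kwargs": {"motion": [{"ax":0,"ay":0,"az":0,"x":15,"y":1,"z":0,"claw":0.05},{"ax":0,"ay":0,"az":0,"x":32,"y":1,"z":0,"claw":0.05},{"ax":0,"ay":0,"az":0,"x":44,"y":1,"z":0,"claw":0.05},{"ax":0,"ay":0,"az":0,"x":49,"y":1,"z":0,"claw":0.05},{"ax":0,"ay":0,"az":0,"x":51,"y":1,"z":0,"claw":0.05}]}}

```text
time: 26.3
tool_pos: [0.4533, -0.105, 0.0598]
tcp_rot: [[-0.0, 0.0, 1.0], [-0.0, 1.0, -0.0], [-1.0, -0.0, -0.0]]
contact_force: [-3.0, -1.3, 13.1]
gripper_width: 0.0176
```

>>> {"fn": "move_arm", "kwargs": {"motion": [{"ax":0,"ay":0,"az":0,"x":0,"y":0,"z":0,"claw":0.05},{"ax":0,"ay":0,"az":0,"x":0,"y":0,"z":0,"claw":0.05},{"ax":0,"ay":0,"az":0,"x":0,"y":0,"z":0,"claw":0.3},{"ax":0,"ay":0,"az":0,"x":0,"y":0,"z":0,"claw":0.5},{"ax":0,"ay":0,"az":0,"x":0,"y":0,"z":0,"claw":0.6}]}}

```text
time: 26.8
tool_pos: [0.4533, -0.1046, 0.0601]
tcp_rot: [[0.0, -0.0, 1.0], [-0.0, 1.0, 0.0], [-1.0, -0.0, 0.0]]
contact_force: [-0.6, 0.1, -0.4]
gripper_width: 0.0367
```

>>> {"fn": "move_arm", "kwargs": {"motion": [{"ax":0,"ay":0,"az":0,"x":0,"y":0,"z":0,"claw":0.6},{"ax":0,"ay":0,"az":0,"x":-30,"y":0,"z":0,"claw":0.6},{"ax":0,"ay":0,"az":0,"x":-75,"y":0,"z":0,"claw":0.6},{"ax":0,"ay":0,"az":0,"x":-120,"y":0,"z":0,"claw":0.6},{"ax":0,"ay":0,"az":0,"x":-160,"y":0,"z":0,"claw":0.6}]}}

```text
time: 27.3
tool_pos: [0.4532, -0.1046, 0.2223]
tcp_rot: [[0.001, 0.0, 1.0], [-0.0, 1.0, -0.0], [-1.0, -0.0, 0.001]]
contact_force: [0.4, -0.1, 0.7]
gripper_width: 0.0557
```

>>> {"fn": "move_arm", "kwargs": {"motion": [{"ax":0,"ay":0,"az":0,"x":-40,"y":0,"z":-20,"claw":0.6},{"ax":0,"ay":0,"az":0,"x":-70,"y":0,"z":-40,"claw":0.6},{"ax":0,"ay":0,"az":0,"x":-80,"y":0,"z":-50,"claw":0.6},{"ax":0,"ay":0,"az":0,"x":-80,"y":0,"z":-50,"claw":0.6},{"ax":0,"ay":0,"az":0,"x":-80,"y":0,"z":-50,"claw":0.6}]}}

```text
time: 27.8
tool_pos: [0.4035, -0.1047, 0.2986]
tcp_rot: [[-0.001, 0.0, 1.0], [0.0, 1.0, -0.0], [-1.0, 0.0, -0.001]]
contact_force: [0.7, -0.3, 0.3]
gripper_width: 0.0561
```

```bash
sed -i 's/^def circ(X,r):/def circ(X,r,g=None):/; s/least_squares(f,np.median(X,0)\[:2\]/least_squares(f,np.median(X,0)[:2] if g is None else g/' h.py; sed -i 's/circ(W\[m\],r)/circ(W[m],r,(x,y))/' chk.py
python3 chk.py fin; python3 -c "
import cv2,numpy as np
a=cv2.imread('pics/scene_fin.png')[120:320,80:520];b=cv2.imread('pics/side_fin.png')[110:400,200:420]
a=cv2.resize(a,(560,255));b=cv2.resize(b,(228,300));c=np.zeros((300,800,3),np.uint8);c[:255,:560]=a;c[:,565:793]=b;cv2.imwrite('pics/fin.png',c)"
```

```text
27.8 [ 0.4035 -0.1047  0.2986]
27.85 [ 0.4035 -0.1046  0.2981]
old 857 [0.4802 0.3378] 0.0019 top 0.1198
new back 1061 [0.584  0.3356] 0.0019 top 0.1199
new dish 628 [ 0.4446 -0.0875] 0.0042 top 0.1055
bottle 893 [0.4374 0.0997] 0.0015 top 0.1251
funnel dish 419 [ 0.4515 -0.1045] 0.0012 top 0.1058
green 847 [0.495  0.2271] 0.0018 top 0.1198
jar 970 [0.7029 0.322 ] 0.0025 top 0.072
brush 2247 [0.5972 0.1122] 0.0089 top 0.0915
```

View pics/fin.png

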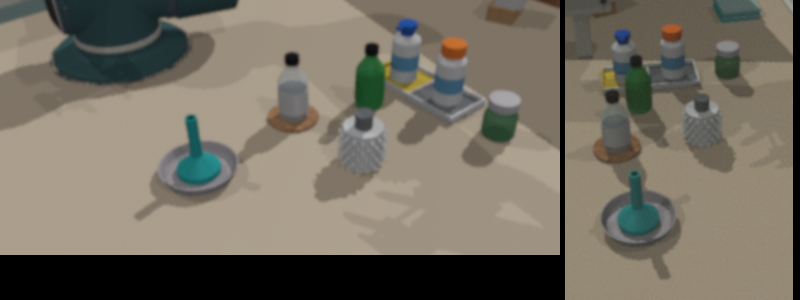

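The final picture shows every piece upright in its place: funnel in the dish (198,150), bottle on the coaster (292,95), blue nozzle in front (405,55), orange cap behind (452,75). The brush and jar haven't moved.

```bash
python3 -c "
from cell import job
print(job.finish_job())"
```

```text
the job is handed in; nothing more can be done
None
```

The soap stock is rotated and the job is handed in at about 28 s of the 136 s; it reported no verdict. I parked the new dispenser in the dish and moved the bottle to the coaster. Next I pulled the opened dispenser forward into the yellow bay, put the new one in the grey back bay, and stood the funnel mouth down in the dish.

The last camera checks found no disagreement:
- **Placement:** all four things fit within about 2–3 mm of their target centres, against limits of 15–16 mm. They stand upright and at the right heights.
- **Left alone:** the jar, brush head and green look-alike are within 0.5 mm of where they started.
- **Robot:** the gripper was open and well clear of everything.

One intermediate circle fit of the bottle had settled on a wrong solution. Repeated at the end from a better starting guess, it put the bottle within 2 mm of the coaster centre.

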